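# Clamp the lidded mould in the screw press

## Robot

A 6-joint arm with a two-finger parallel gripper is mounted at the origin on the work surface. World frame = base frame: x ahead of the robot, y to its left, z up, the work surface at z = 0. Lengths are in m, angles in rad, forces in N, time in s.
With the tool pointing down it reaches from about 0.275 to 0.875 m from the base axis. Payload 12.5 kg.
Tool frame: the origin (TCP) lies on the centre line of the jaws, within the pads' length; the fingertips stand r.finger_overhang ahead of it and the grasp point (between the pads) lies 3 mm ahead of it (r.finger_overhang is the distance from the TCP to the fingertips, in m); z points along the fingers, y is the direction in which the jaws open and shut (so a half turn about z gives the same grasp; the last joint's range is limited). The gripper opens to 85 mm and grips with 20 to 120 N. Pads are 22 mm wide; open, the fingers measure 114 mm over their backs; the gripper's body (76 mm by 85 mm) begins 54 mm behind the grasp point. The pads swing forward as they close: fully open they stand 13 mm farther back than shut.
Start: joints at [1.017, 0.351, 1.652, -0, 1.139, -0.085], TCP at [0.248, 0.491, 0.253] pointing down, gripper open.
Joint ranges: [-2.75, 2.75], [-0.79, 2.1], [0.01, 2.65], [-1.57, 4.71], [0.07, 3.14], [-2.87, 2.87]. Speed limits (rad/s): [2.22, 2.22, 2.79, 3.14, 3.14, 3.14].

## Interface

Orientations are given as a unit quaternion [x, y, z, w].
In Python, from cell import r, optics gives the robot as it stands. The module is installed in compiled form; this text tells all that it offers. Calls block until the motion is done:
- r.move_to(position, orientation): joint-space move of the TCP to a pose.
- r.move_linear(position, rot=None, vel=0.15): straight line of the TCP; rot=None keeps the orientation; vel is the mean speed in m/s.
- r.set_joints(angles): joint-space move.
- r.set_gripper(opening, squeeze=None): opening from 0.0 (shut) to 1.0 (fully open); squeeze is the grip in N (None keeps the last); returns when the fingers have stopped.
- r.sleep(seconds).
- r.inverse_kinematics(position, orientation): joint angles nearest the present ones, or None.
- optics.get_image(name): name is "side" or "top"; returns a dict with "pixels" (420x560x3 uint8, red, green, blue), "depth" (420x560 float32, m along the optical axis (not along the pixel's ray), 0 where there is no reading), "fx", "fy", "cx", "cy" (pixels), "camera_from_world" (4x4, takes a point from world to camera coordinates). Camera axes: x right, y down, z forward; pixel columns grow to the right and rows downward; lengths in m; the calibration is good to about 2 mm. A picture is of the moment at which its call begins.
A pose or a line that the arm cannot do raises r.PlanningError and nothing moves.
- r.hand_in(): hands the job in, once; it reports no verdict.
Readings, each from a call of its own:
- r.current_t(): time.
- r.current_q(): joint angles.
- r.current_qvel(): joint speeds.
- r.current_effort(): joint torques, N m.
- r.current_tool_pos(): TCP position.
- r.current_ee_rot(): TCP orientation.
- r.current_contact_force(): force on the tool from outside, world axes, zero at the start.
- r.current_torque(): the same for the moment, N m.
- r.current_opening(): opening from 0.0 (shut) to 1.0 (fully open).
Only numpy, scipy, OpenCV 4.12 (cv2) and the standard library are available. Lean on these libraries where they do the work, as an engineer would, in place of code of your own. Each camera call takes 0.05 s, during which the arm holds its last target.

## Task

Set the lidded rectangular steel mould upright and square on the small platform of the screw press, under the pad, so that no edge overhangs the platform, and let go of it. Then turn the crank clockwise until the pad meets the lid, and about a quarter turn more, so that the mould is held snug but not overtightened. Leave the bowl, the timer and the round tin where they are.

Things in the scene. Friction and masses are not known exactly. Their poses are not given: they have to be found in the camera images.
- mould: the lidded rectangular stainless mould, loose, 0.33 to 0.6 kg: a plain upright steel box 84 long (its x) x 60 wide (its y) x 70 mm high (its z), same either way round, flat lid flush with its sides. Origin: centre of its underside. The only rectangular steel box on the table.
- corner0 (a point): corner of the mould's underside, mould x -42, y -30 mm
- corner1 (a point): corner of the mould's underside, mould x -42, y +30 mm
- corner2 (a point): corner of the mould's underside, mould x +42, y -30 mm
- corner3 (a point): corner of the mould's underside, mould x +42, y +30 mm
- platform_mid (a point): centre of the top face of the press's small steel platform, 96 (its x) x 72 mm (its y), 35 mm above the table; z up, axes as the press. The upright screw's axis passes through it. The crossbeam, pad and crank above it leave no room to lower things from straight above; it is open to the front and back.
- press: the fixed screw press; origin: middle of its underside, z up, -x is its front, facing roughly the robot's left (world +y). Base 170 (x) x 250 (y) x 12 mm; two 18 mm round uprights at y = +-105 mm carry a crossbeam along y, 30 mm deep in x, from 183 to 207 mm above the table; post caps to 218 mm.
- pad_face (a point): centre of the underside of the press's round rubber-faced pad (32 mm across), on the screw's axis. It starts 21 to 33 mm above where the mould's lid will be and goes down 24 mm per turn of the crank.
- crank (a joint): turn of the crank, rad; grows clockwise seen from above, which lowers the screw, pad and crank together (3.82 mm per rad). 0 = screw fully up. It stays where it is left, also under load. Turning it freely takes about 6 N at the grip, about 3 N more per 36 N of pad force.
- pad (a joint): how far the springy cushion behind the pad is squeezed, m: 0 when the pad touches nothing, up to 0.011. 6 N per mm. A quarter turn past first touch squeezes about 6 mm.
- crank_grip (a point): point on the axis of the crank's upright black handle, 26 mm above its foot, 19 mm below its top. The handle, 22 mm across and 45 mm high, spins freely on the end of the crank arm, 45 mm from the screw's axis, so one grasp can lead it round in a circle while the hand keeps its direction. Nothing stands above it; arm and hub lie lower than its foot plus 4 mm.
- bowl: bystander: shallow steel bowl, 104 mm across, 45 high; origin: centre of its underside
- timer: bystander: low round white kitchen timer, 60 mm across, 32 high; origin: centre of its underside
- tin: bystander: round steel tin, 74 mm across, 60 high; origin: centre of its underside

How it is judged:
By the outcome, as a careful person would: the job done as asked, in the order asked, and still so for the second after the job is handed in, with the robot touching nothing.
It also fails if it takes over 72 s, if anything falls off the work surface, if the arm or the gripper's body presses on something with over 40 N, if the wrist force passes 120 N, or if a joint passes its speed limit or range.

## Working session

There is one attempt and no reset: what is moved stays moved. The work goes in short steps, each a Python script; the robot and the scene stay as the last script left them, time stands still between calls to the robot, and variables do not carry over. Pictures are saved under pics/ and viewed, and the job is handed in when it is done.

```bash
mkdir -p pics; python3 - <<'E'
from cell import r, optics
import cv2,numpy as np
for n in("side","top"):
    d=optics.get_image(n); cv2.imwrite(f"pics/{n}0.png",d["pixels"][:,:,::-1]); np.savez(f"{n}0.npz",**d)
    T=d["camera_from_world"]; print(n,d["fx"],d["cx"],d["cy"],(-T[:3,:3].T@T[:3,3]).round(3),T[:3,:3].round(2).tolist())
print(r.current_t(),r.finger_overhang,r.current_ee_rot(),r.current_tool_pos())
E
```

```text
side 386.08320491885286 279.39641824918397 211.68717924083694 [ 0.348 -0.536  0.7  ] [[0.95, -0.32, 0.02], [-0.18, -0.57, -0.81], [0.27, 0.76, -0.59]]
top 428.4956559370528 273.93500120995617 215.8466484518333 [0.462 0.089 1.149] [[0.02, -1.0, -0.0], [-0.99, -0.02, -0.1], [0.1, 0.0, -0.99]]
0.1 0.022 [ 2.32260835e-01  9.72653399e-01 -4.93946020e-04 -1.61159874e-04] [0.24831867 0.49043272 0.25281164]
```

View pics/side0.png

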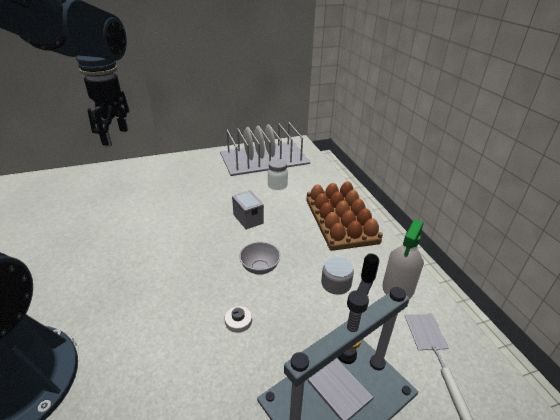

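View pics/top0.png

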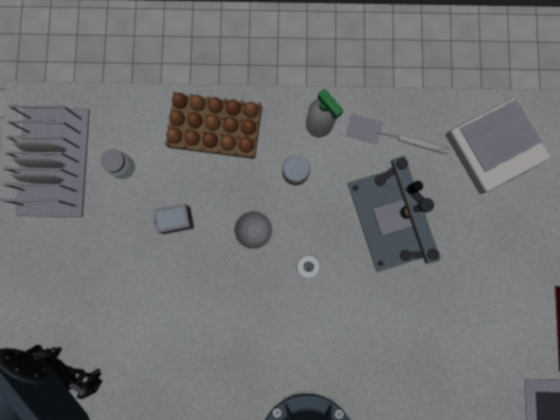

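The side view shows the mould at about (248,209) and the press at bottom right. In the top view the mould is at (173,218), the press at (395,215) and the crank handle near (415,187). Next I'll measure from depth.

```bash
cat > h.py <<'E'
import numpy as np,cv2
def cloud(d):
    v,u=np.indices(d["depth"].shape); z=d["depth"]; 
    P=np.stack([(u-d["cx"])/d["fx"]*z,(v-d["cy"])/d["fy"]*z,z],-1)
    T=d["camera_from_world"]; W=(P-T[:3,3])@T[:3,:3]
    W[z==0]=np.nan; return W
def proj(d,p):
    T=d["camera_from_world"]; c=T[:3,:3]@np.array(p)+T[:3,3]
    return d["fx"]*c[0]/c[2]+d["cx"], d["fy"]*c[1]/c[2]+d["cy"]
E
python3 - <<'E'
from h import *
D={n:dict(np.load(n+"0.npz")) for n in("side","top")}
C={n:cloud(D[n]) for n in D}
print(C["top"][218,173],C["side"][205,248])
def rect(c,ctr,rad,z0,z1,name):
    m=(np.linalg.norm(c[...,:2]-ctr,axis=-1)<rad)&(c[...,2]>z0)&(c[...,2]<z1)
    p=c[m]
    if len(p)<5: print(name,len(p));return
    R=cv2.minAreaRect((p[:,:2]*1000).astype(np.float32)); print(name,len(p),"med z",np.median(p[:,2]).round(4),"mean",p.mean(0).round(4),R)
for n in C:
    c=C[n]; mc=C["top"][218,173][:2]
    rect(c,mc,.09,.062,.08,n+" mould top")
    pc=C["top"][217,390][:2]
    rect(c,pc,.08,.028,.042,n+" platform")
    rect(c,pc,.2,.008,.017,n+" base")
    rect(c,pc,.2,.199,.212,n+" beam")
    rect(c,pc,.2,.213,.223,n+" caps")
    for a in np.arange(.22,.36,.01): rect(c,pc,.16,a,a+.01,n+f" z{a:.2f}")
    for px in ([(229,120)] if 0 else []): pass
t=C["top"]
for nm,(u,v) in dict(bowl=(253,229),timer=(308,267),tin=(296,170),egg=(215,125),bottle=(115,162)).items(): print(nm,t[v,u].round(3))
E
python3 - <<'E'
import cv2
a=cv2.imread('pics/side0.png')[230:420,230:450]; cv2.imwrite('pics/s0c.png',cv2.resize(a,None,fx=3,fy=3,interpolation=cv2.INTER_CUBIC))
a=cv2.imread('pics/top0.png')[140:280,330:460]; cv2.imwrite('pics/t0c.png',cv2.resize(a,None,fx=4,fy=4,interpolation=cv2.INTER_CUBIC))
E
```

```text
[0.5657463  0.34981338 0.07170353] [0.55921659 0.32534515 0.07223308]
side mould top 417 med z 0.0708 mean [0.5629 0.3479 0.0702] ((564.330078125, 352.9661865234375), (60.47172546386719, 90.41751861572266), 11.87568187713623)
side platform 2139 med z 0.0352 mean [ 0.5809 -0.2248  0.035 ] ((582.1781616210938, -221.69830322265625), (73.29531860351562, 95.55513000488281), 18.215442657470703)
side base 4533 med z 0.0122 mean [ 0.5987 -0.2226  0.0123] ((581.8419189453125, -222.8794403076172), (271.2215576171875, 151.25830078125), 9.04249382019043)
side beam 2297 med z 0.2069 mean [ 0.5694 -0.2294  0.2066] ((581.2935791015625, -222.29705810546875), (244.23443603515625, 31.02822494506836), 17.987199783325195)
side caps 482 med z 0.2179 mean [ 0.5604 -0.23    0.2178] ((581.804443359375, -221.8240966796875), (234.73802185058594, 25.302120208740234), 18.01320457458496)
side z0.22 68 med z 0.2232 mean [ 0.5776 -0.2262  0.2244] ((584.2556762695312, -223.91831970214844), (220.1696014404297, 18.80365753173828), 17.85932731628418)
side z0.23 50 med z 0.2351 mean [ 0.5786 -0.2262  0.2356] ((578.9664
[... 2996 characters left out ...]
610412597656, 9.6392822265625), 43.81159591674805)
top z0.29 21 med z 0.2929 mean [ 0.6124 -0.1814  0.2938] ((613.1558227539062, -182.28062438964844), (20.742778778076172, 7.518717288970947), 27.275115966796875)
top z0.30 19 med z 0.306 mean [ 0.6133 -0.1813  0.3051] ((615.0596923828125, -182.80706787109375), (21.73858070373535, 11.11314582824707), 15.01732063293457)
top z0.31 95 med z 0.3166 mean [ 0.6154 -0.1866  0.3161] ((615.9220581054688, -187.1576690673828), (19.8662166595459, 18.845903396606445), 8.19757080078125)
top z0.32 1
top z0.33 0
top z0.34 0
top z0.35 0
bowl [0.546 0.15  0.007]
timer [0.448 0.004 0.032]
tin [0.698 0.04  0.057]
egg [0.814 0.253 0.057]
bottle [0.705 0.5   0.085]
```

View pics/s0c.png

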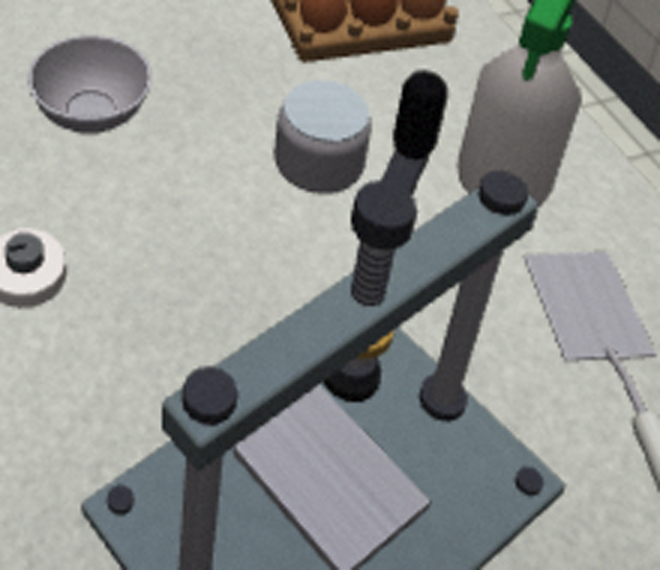

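View pics/t0c.png

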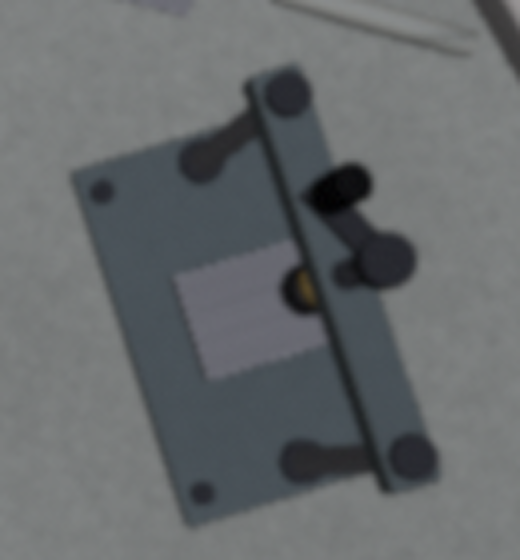

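Both depth clouds agree on the press to within about 3 mm. I'll refine the mould, the axis, the handle and the pad height, and test IK for a tilted grasp from the press's front.

```bash
cat >> h.py <<'E'
from scipy.spatial.transform import Rotation as Rn
def tilt(yaw,th):
    "tool z = horizontal dir yaw tilted th from vertical; tool y horizontal"
    u=np.array([np.cos(yaw),np.sin(yaw),0]); zt=np.sin(th)*u+np.cos(th)*np.array([0,0,-1.])
    y=np.cross([0,0,1.],u); M=np.stack([np.cross(y,zt),y,zt],1); return M
def q(M): return Rn.from_matrix(M).as_quat()
E
python3 - <<'E'
from h import *
from cell import r
D={n:dict(np.load(n+"0.npz")) for n in("side","top")}
C={n:cloud(D[n]) for n in D}
ax=np.array([.5828,-.2203])
ux=np.array([np.cos(np.radians(-72)),np.sin(np.radians(-72))]); uy=np.array([-ux[1],ux[0]])
for n in C:
    c=C[n]; off=np.array([-.001,-.0017]) if n=="side" else np.array([.001,.0017])
    # mould lid
    m=(np.linalg.norm(c[...,:2]-[.566,.355],axis=-1)<.08)&(c[...,2]>.0685)&(c[...,2]<.074)
    print(n,"lid",m.sum(),cv2.minAreaRect((c[m][:,:2]*1000).astype(np.float32)))
    # local press coords
    d=c[...,:2]-ax-off; x=d@ux; y=d@uy; z=c[...,2]
    for a in np.arange(.09,.20,.005):
        m=(np.hypot(x,y)<.03)&(z>=a)&(z<a+.005)
        if m.sum()>3: print(n,"pad z%.3f"%a,m.sum(),"x %.3f %.3f y %.3f %.3f"%(x[m].min(),x[m].max(),y[m].min(),y[m].max()))
    m=(np.linalg.norm(c[...,:2]-[.614,-.19],axis=-1)<.03)&(z>.312)
    p=c[m]; print("handle top",m.sum(),cv2.minEnclosingCircle((p[:,:2]*1000).astype(np.float32)),np.percentile(p[:,2],[50,90,100]))
    m=(np.hypot(x,y)<.03)&(z>.26)&(z<.285); p=c[m]; print("hub", m.sum(), cv2.minEnclosingCircle((p[:,:2]*1000).astype(np.float32)),np.percentile(z[m],[5,50,99]))
mould=np.array([.566,.355,0]); ym=np.radians(-78.1); yp=np.radians(-72)
for th in (40,45,50,55,60,70):
  for nm,o,yaw in (("mould",mould,ym),("press",np.r_[ax,.035],yp)):
    for sg in (1,-1):
      M=tilt(yaw,np.radians(th)); M=M@np.diag([sg,sg,1]); u=np.array([np.cos(yaw),np.sin(yaw),0])
      g=o+u*-.024+[0,0,.045]; p=g-M[:,2]*.003
      def ik(p):
        try: s=r.inverse_kinematics(p,q(M)); return None if s is None else np.round(s,2).tolist()
        except Exception as e: return str(e)
      print(th,nm,sg,ik(p),"| back", ik(p-u*.12))
E
```

```text
side lid 351 ((563.8081665039062, 353.7298583984375), (59.66065216064453, 87.93610382080078), 13.012677192687988)
side pad z0.130 8 x -0.002 0.015 y -0.015 -0.000
side pad z0.135 34 x -0.005 0.015 y -0.016 0.008
side pad z0.140 78 x -0.004 0.015 y -0.016 0.015
side pad z0.145 22 x -0.002 0.011 y -0.012 0.005
side pad z0.150 49 x 0.000 0.012 y -0.012 0.009
side pad z0.155 12 x 0.002 0.007 y -0.007 0.001
side pad z0.175 16 x 0.012 0.017 y -0.011 0.007
side pad z0.180 24 x 0.013 0.016 y -0.010 0.007
side pad z0.185 28 x 0.014 0.016 y -0.026 0.025
side pad z0.190 39 x 0.014 0.015 y -0.025 0.026
side pad z0.195 39 x 0.014 0.016 y -0.026 0.025
side pad z0.200 46 x 0.006 0.015 y -0.026 0.027
handle top 136 ((613.7892456054688, -191.11334228515625), 11.070974349975586) [0.31628821 0.31756668 0.31874433]
hub 456 ((586.886474609375, -216.6573486328125), 22.401926040649414) [0.26267933 0.27485474 0.27746633]
top lid 633 ((567.57763671875, 355.9853820800781), (59.82008361816406, 86.08978271484375), 12.605314254760742)
top pad z0.135 12 x -0.015 -0.001 y -0.014 0.013
top pad z0.140 27 x -0.015 -0
[... 2201 characters left out ...]
[0.91, 1.32, 0.66, -0.77, 1.89, 0.74]
60 mould -1 [0.79, 1.16, 1.03, -0.81, 1.67, -2.33] | back [0.91, 1.32, 0.66, -0.77, 1.89, -2.4]
60 press 1 [-0.08, 0.77, 1.89, 4.64, 0.93, 1.0] | back [0.15, 0.75, 1.94, -1.47, 1.03, 1.05]
60 press -1 [-0.08, 0.77, 1.89, 4.64, 0.93, -2.14] | back [0.15, 0.75, 1.94, -1.47, 1.03, -2.09]
70 mould 1 [0.81, 1.24, 0.96, -0.92, 1.8, 0.81] | back [0.92, 1.42, 0.55, -0.91, 2.02, 0.68]
70 mould -1 [0.81, 1.24, 0.96, -0.92, 1.8, -2.33] | back [0.92, 1.42, 0.55, -0.91, 2.02, -2.46]
70 press 1 [-0.05, 0.85, 1.88, 4.52, 1.11, 1.14] | back [0.19, 0.83, 1.93, -1.55, 1.2, 1.17]
70 press -1 [-0.05, 0.85, 1.88, 4.52, 1.11, -2.0] | back [0.19, 0.83, 1.93, -1.55, 1.2, -1.97]
```

Geometry is consistent: the handle radius comes out at 44.7 mm against 45 nominal, the pad underside is at about z 0.133, and a 50° tilt is reachable at both ends. Grasping now.

```bash
python3 - <<'E'
from h import *
from cell import r,optics
yaw=np.radians(-77.7); M=tilt(yaw,np.radians(50)); u=np.array([np.cos(yaw),np.sin(yaw),0])
g=np.array([.5657,.3555,0])-u*.024+[0,0,.045]; p=g-M[:,2]*.003
r.set_gripper(1.0,60)
r.move_to(p-M[:,2]*.11,q(M)); print(r.current_t(),r.current_tool_pos()-(p-M[:,2]*.11))
r.move_linear(p,vel=.12); print(r.current_t(),r.current_contact_force().round(1) if hasattr(r.current_contact_force(),'round') else r.current_contact_force())
r.set_gripper(0.0,60); print("open",r.current_opening(),r.current_t(),r.current_contact_force())
d=optics.get_image("side"); cv2.imwrite("pics/s1.png",cv2.resize(d["pixels"][100:280,130:370,::-1],None,fx=3,fy=3))
E
```

```text
1.55 [-0.00030122  0.00061419  0.0010961 ]
2.6167 [ 0.4 -0.1 -0. ]
open 0.6917874916541044 2.975 [-1.80261683  3.45940371  3.46348518]
```

View pics/s1.png

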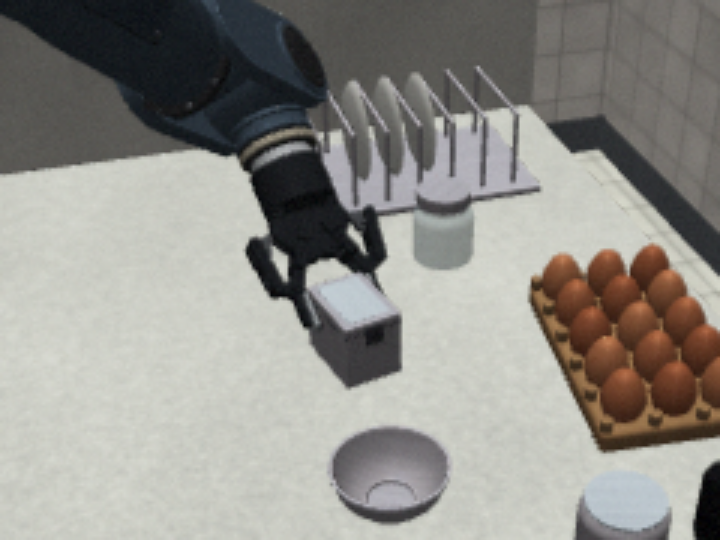

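The picture shows the jaws astride the far (+y) end of the mould at (355,320), square to its long sides. The opening of 0.69 fits 60 mm. Next: lift, carry to the front of the press and check how the mould sits in the hand.

```bash
python3 - <<'E'
from h import *
from cell import r,optics
r.set_gripper(0.0,80)
P=np.array(r.current_tool_pos()); print(P)
r.move_linear(P+[0,0,.13],vel=.15); print(r.current_t(),r.current_contact_force(),r.current_opening())
yaw=np.radians(-72); M=tilt(yaw,np.radians(50)); u=np.array([np.cos(yaw),np.sin(yaw),0])
ax=np.array([.5828,-.2203,0])
g0=ax-u*.024+[0,0,.045]-M[:,2]*.003
r.move_linear(g0-u*.16+[0,0,.13],q(M),vel=.2); print(r.current_t())
r.move_linear(g0-u*.16+[0,0,.044],vel=.15); print(r.current_t(),r.current_tool_pos())
for n in("side","top"):
    d=optics.get_image(n); np.savez(n+"2.npz",**d); cv2.imwrite(f"pics/{n}2.png",cv2.resize(d["pixels"][130:420,200:480,::-1],None,fx=2,fy=2))
    c=cloud(d); exp=(ax-u*.16)[:2]; dd=c[...,:2]-exp; x=dd@u[:2]; y=dd@np.array([-u[1],u[0]]); z=c[...,2]
    m=(abs(x)<.06)&(abs(y)<.033)&(z>.105)&(z<.122); p=np.c_[x[m],y[m]]*1000
    print(n,m.sum(),cv2.minAreaRect(p.astype(np.float32)),np.median(z[m]))
    A=np.c_[x[m],y[m],np.ones(m.sum())]; print("plane",np.linalg.lstsq(A,z[m],rcond=None)[0])
E
```

```text
[0.56008594 0.38176255 0.04748392]
4.2583 [-0.20960721  0.2721653  -5.58267081] 0.6876932281523681
6.5417
7.2667 [ 0.52563285 -0.04297268  0.09148143]
side 1221 ((-6.96826171875, 0.5235519409179688), (104.61788940429688, 65.91817474365234), 1.0409339666366577) 0.11441439952416668
plane [-0.01710439  0.01544275  0.11401162]
top 891 ((-0.7870063781738281, 1.1116409301757812), (87.45684814453125, 65.69364929199219), 2.5763087272644043) 0.11469985282923786
plane [0.00286982 0.00681873 0.1145926 ]
```

```bash
ls pics
```

```text
s0c.png
s1.png
side0.png
side2.png
t0c.png
top0.png
top2.png
```

View pics/side2.png

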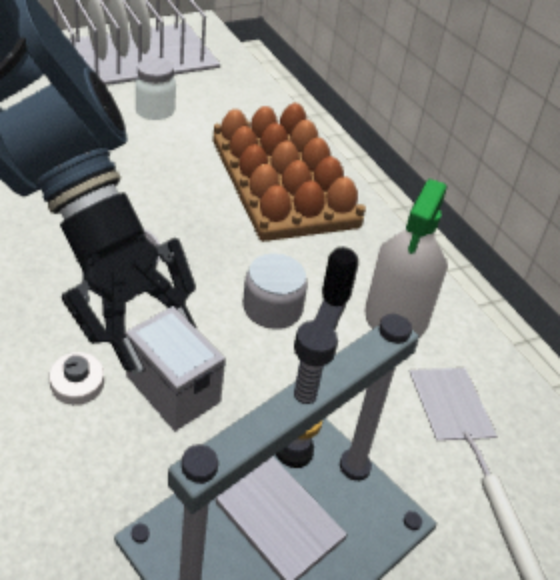

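View pics/top2.png

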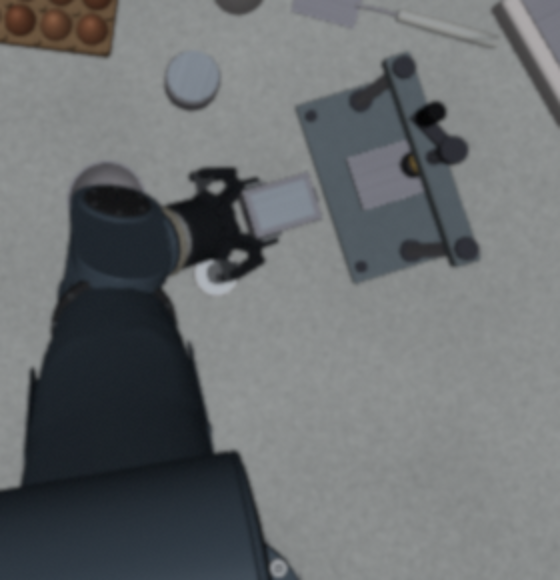

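The mould hangs level in the jaws (lid slope ≤1%), just in front of the press, clear of the timer and tin. Checking its yaw and lateral offset on the lid part ahead of the fingers, relative to the platform as seen by the same camera.

```bash
python3 - <<'E'
from h import *
yaw=np.radians(-72);u=np.array([np.cos(yaw),np.sin(yaw)]);w=np.array([-u[1],u[0]]);ax=np.array([.5828,-.2203])
for n in("side","top"):
    d=dict(np.load(n+"2.npz")); c=cloud(d); dd=c[...,:2]-ax; x=dd@u; y=dd@w; z=c[...,2]
    X=x+.16; m=(X>.004)&(X<.055)&(abs(y)<.045)&(z>.1125)&(z<.118)
    xs,ys=X[m]*1e3,y[m]*1e3
    bx=np.arange(4,38,3); lo=[ys[(xs>=b)&(xs<b+3)].min() for b in bx]; hi=[ys[(xs>=b)&(xs<b+3)].max() for b in bx]
    by=np.arange(-24,24,4); fr=[xs[(ys>=b)&(ys<b+4)].max() for b in by]
    print(n,m.sum(),"ymin %.1f ymax %.1f xmax %.1f"%(np.median(lo),np.median(hi),np.median(fr)),"yaw deg",[np.degrees(np.arctan(v)).round(1) for v in(np.polyfit(bx,lo,1)[0],np.polyfit(bx,hi,1)[0],-np.polyfit(by,fr,1)[0])])
    m=(abs(x)<.07)&(abs(y)<.055)&(z>.031)&(z<.038); xs,ys=x[m]*1e3,y[m]*1e3
    s=(xs<-25) if n=="top" else (xs>0)&(xs<30)
    print(" platform y %.1f %.1f x %.1f %.1f"%(np.percentile(ys[s],1),np.percentile(ys[s],99),np.percentile(xs,.5),np.percentile(xs,99.5)))
    for nm,zz in(("capsbeam",.2165),):
        m=(abs(x)<.03)&(abs(y)<.14)&(z>.199)&(z<.2205); R=cv2.minAreaRect((np.c_[x[m],y[m]]*1e3).astype(np.float32)); print(nm,R)
E
```

```text
side 509 ymin -30.3 ymax 27.2 xmax 42.3 yaw deg [np.float64(1.9), np.float64(4.3), np.float64(0.3)]
 platform y -37.1 34.0 x -46.0 48.7
capsbeam ((1.4909086227416992, -1.281494140625), (31.00047492980957, 244.95701599121094), 0.22546008229255676)
top 320 ymin -26.1 ymax 31.0 xmax 40.2 yaw deg [np.float64(-2.3), np.float64(-0.6), np.float64(-0.4)]
 platform y -33.2 36.7 x -49.1 33.8
capsbeam ((-1.4968585968017578, 1.8090057373046875), (245.43255615234375, 31.72029685974121), 89.80949401855469)
```

Yaw is within about 1° and the offset is under 1 mm in both cameras (shift +1 mm in x). Inserting and lowering with a force check.

```bash
python3 - <<'E'
from h import *
from cell import r,optics
yaw=np.radians(-72); M=tilt(yaw,np.radians(50)); u=np.array([np.cos(yaw),np.sin(yaw),0])
P=np.array(r.current_tool_pos())
ax=np.array([.5828,-.2203,0]); g0=ax-u*.024+[0,0,.045]-M[:,2]*.003
T=g0+u*.001+[0,0,.044]
r.move_linear(T,q(M),vel=.1); print(r.current_t(),r.current_tool_pos()-T)
F0=np.array(r.current_contact_force()); print(F0)
for dz in (.005,.0075,.0085,.0092,.0099,.0106):
    r.move_linear(T-[0,0,dz],vel=.04); f=np.array(r.current_contact_force())-F0; print(dz,f.round(1))
    if f[2]>4: break
print(r.current_t())
d=optics.get_image("side"); np.savez("side3.npz",**d); cv2.imwrite("pics/s3.png",cv2.resize(d["pixels"][220:420,210:450,::-1],None,fx=3,fy=3))
E
```

```text
9.125 [-1.75423396e-05  4.26716342e-04 -3.62649504e-05]
[-0.46218889 -0.33915351 -4.70183173]
0.005 [0.5 0.5 0. ]
0.0075 [-0.4  0.4  0.7]
0.0085 [0.7 0.2 0.5]
0.0092 [-2.4  3.4  9.4]
10.15
```

View pics/s3.png

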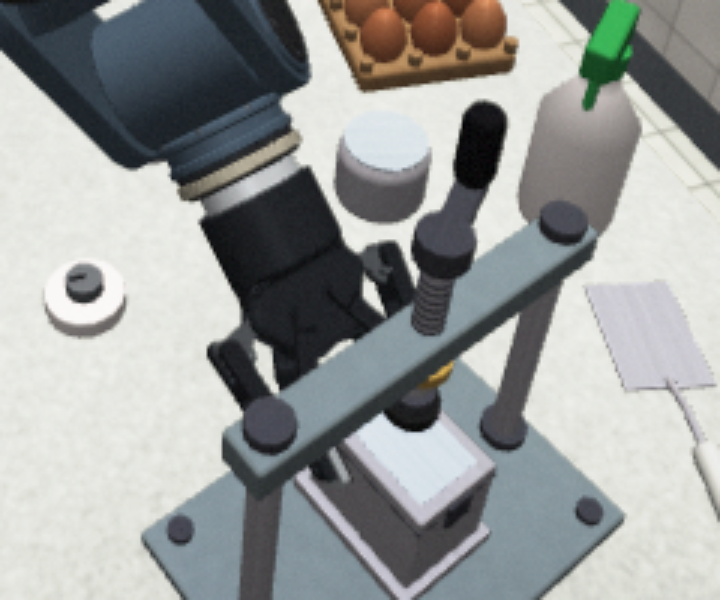

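The picture shows the mould standing on the platform at (420,510), with even rims at its back (440,570) and side (345,510), and the pad above the lid at (413,400). Contact was felt, so I'll release, withdraw and measure.

```bash
python3 - <<'E'
from h import *
from cell import r,optics
yaw=np.radians(-72); M=tilt(yaw,np.radians(50)); u=np.array([np.cos(yaw),np.sin(yaw),0])
P=np.array(r.current_tool_pos())
r.set_gripper(0.85); print(r.current_opening())
r.set_gripper(1.0)
r.move_linear(P-M[:,2]*.10,vel=.12)
r.move_linear(P-M[:,2]*.10-u*.06+[0,0,.05],vel=.2); print(r.current_t())
w=np.array([-u[1],u[0]]);uu=u[:2];w=w[:2];ax=np.array([.5828,-.2203])
for n in("side","top"):
    d=optics.get_image(n); np.savez(n+"4.npz",**d); cv2.imwrite(f"pics/{n}4.png",cv2.resize(d["pixels"][150:420,220:460,::-1],None,fx=2,fy=2))
    c=cloud(d); dd=c[...,:2]-ax; x=dd@uu; y=dd@w; z=c[...,2]
    for nm,z0,z1 in(("lid",.102,.109),("plat",.031,.038),("beam",.199,.2205)):
        m=(abs(x)<.07)&(abs(y)<(.14 if nm=="beam" else .055))&(z>z0)&(z<z1)
        xs,ys=x[m]*1e3,y[m]*1e3
        print(n,nm,m.sum(),cv2.minAreaRect(np.c_[xs,ys].astype(np.float32)),"x %.1f %.1f y %.1f %.1f"%(*np.percentile(xs,[.5,99.5]),*np.percentile(ys,[.5,99.5])))
    m=(np.hypot(x,y)<.025)&(z>.112)&(z<.15); print("pad lowest",np.sort(z[m])[:8].round(4))
E
```

```text
0.8459103317360058
12.3083
side lid 1056 ((13.520627975463867, -1.3861961364746094), (60.487022399902344, 62.02934646606445), 89.25553894042969) x -17.2 43.4 y -31.1 27.7
side plat 429 ((13.314521789550781, -20.96377944946289), (116.25723266601562, 59.443603515625), 33.70478057861328) x -45.9 49.0 y -37.8 33.6
side beam 2785 ((1.4039802551269531, -1.7344970703125), (30.26946258544922, 244.33767700195312), 0.17340922355651855) x -13.2 16.3 y -123.3 115.4
pad lowest [0.1327 0.1337 0.1343 0.1343 0.1348 0.135  0.1352 0.1353]
top lid 432 ((-16.04488754272461, 2.0820255279541016), (59.690589904785156, 55.5694580078125), 89.23883056640625) x -43.0 10.9 y -27.5 31.7
top plat 162 ((-8.082965850830078, 2.1079635620117188), (82.36532592773438, 71.80833435058594), 0.050412245094776154) x -49.3 32.8 y -33.8 38.0
top beam 1325 ((-1.215315818786621, 1.625946044921875), (31.082054138183594, 244.903564453125), 0.09914877265691757) x -16.4 13.8 y -119.2 122.3
pad lowest [0.1323 0.1336 0.1349 0.137  0.1377 0.1387 0.1394 0.1397]
```

View pics/side4.png

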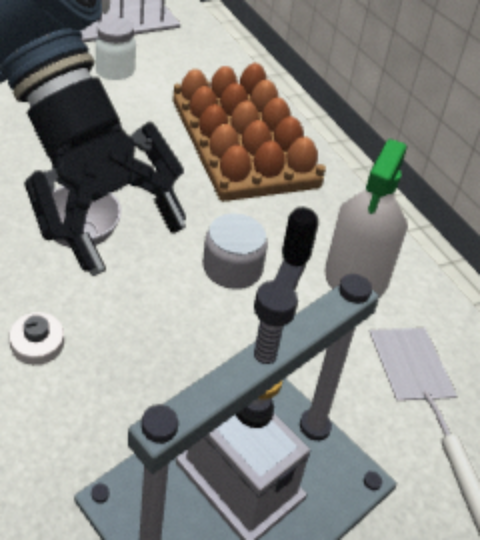

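View pics/top4.png

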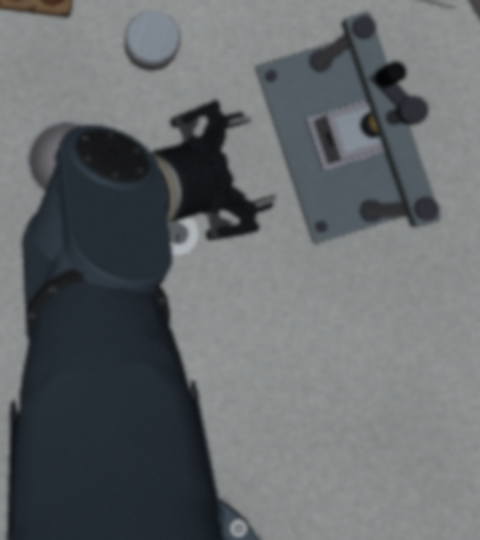

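The mould is on the platform with 5.6 to 6.7 mm of margin on every measured edge, within 1° of square. In the side picture the pad at (257,410) stands over the lid, its underside at about z 0.1325, so the gap is about 27.5 mm (about 7.2 rad). Next I'll grasp the crank and make the first short arc with force feedback.

```bash
cat >> h.py <<'E'
import json
AX=np.array([.5828,-.2203]); A0=np.arctan2(-.1891+.2203,.6148-.5828); ZG=.304; PITCH=.0038197
def crank(r,st,dphi,seg=np.radians(15),vel=.06,k=1e-4,log=True):
    "st: dict phi (turned rad), off [x,y]"
    n=int(np.ceil(dphi/seg)); out=[]
    for i in range(n):
        st["phi"]+=dphi/n; a=A0-st["phi"]
        er=np.array([np.cos(a),np.sin(a)]); et=np.array([np.sin(a),-np.cos(a)])
        p=AX+st["off"]+.045*er
        r.move_linear([p[0],p[1],ZG-PITCH*st["phi"]],vel=vel)
        f=np.array(r.current_contact_force())-st["F0"]
        fr,ft=f[:2]@er,f[:2]@et
        out.append((st["phi"],fr,ft,f[2]))
        st["off"]=(np.array(st["off"])+np.clip(k*fr,-5e-4,5e-4)*er).tolist()
        if np.linalg.norm(f)>45: print("STOP force",f); break
    json.dump(st,open("st.json","w"))
    if log:
        for o in out: print("phi %.2f Fr %.1f Ft %.1f Fz %.1f"%o)
    print("off mm",np.array(st["off"])*1e3,"t",r.current_t(),"open",r.current_opening())
    return out
E
python3 - <<'E'
from h import *
from cell import r,optics
h=AX+.045*np.array([np.cos(A0),np.sin(A0)])
# jaw axis tangent at start
best=None
for yaw in (A0,A0+np.pi):
    z=np.array([0,0,-1.]); x=np.array([np.cos(yaw),np.sin(yaw),0]); M=np.stack([x,np.cross(z,x),z],1)
    s=r.inverse_kinematics([h[0],h[1],ZG],q(M)); print(np.round(s,2) if s is not None else None)
    if s is not None and (best is None or abs(s[5])<abs(best[0][5])): best=(s,M)
M=best[1]
P=np.array(r.current_tool_pos())
r.move_linear(P+[0,0,.2],vel=.25)
r.move_to([h[0],h[1],.40],q(M)); print(r.current_t())
r.set_gripper(.6)
r.move_linear([h[0],h[1],ZG],vel=.15)
F0=np.array(r.current_contact_force()); print("F0",F0)
r.set_gripper(0.0,45); print("open mm",r.current_opening()*85,np.array(r.current_contact_force())-F0,r.current_t())
st=dict(phi=0.,off=[0.,0.],F0=F0.tolist())
crank(r,st,np.radians(45))
E
```

```text
[-0.37  0.48  1.33 -0.    1.33  0.43]
[-0.37  0.48  1.33 -0.    1.33 -2.71]
14.25
F0 [-0.01386303  0.34040979  0.40984271]
open mm 20.51083828159533 [ 1.40373564 -1.67962903  4.69384452] 15.85
phi 0.26 Fr -0.1 Ft 1.1 Fz 6.7
phi 0.52 Fr 0.6 Ft 0.4 Fz 6.2
phi 0.79 Fr -0.1 Ft -0.4 Fz 5.3
off mm [0.0386418  0.00819144] t 16.9 open 0.2377686843745188
```

```bash
python3 - <<'E'
from h import *
from cell import r,optics
for n in("side","top"):
    d=optics.get_image(n); s=d["pixels"][200:400,280:440,::-1] if n=="side" else d["pixels"][140:280,330:470,::-1]
    cv2.imwrite(f"pics/{n}5.png",cv2.resize(s,None,fx=3,fy=3))
E
```

```text
(no output)
```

View pics/side5.png

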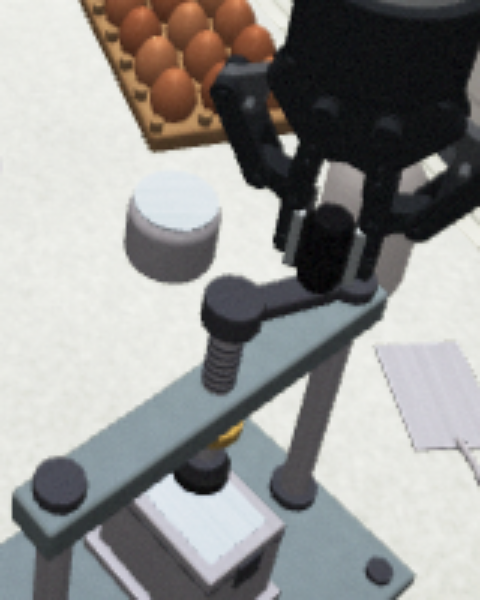

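View pics/top5.png

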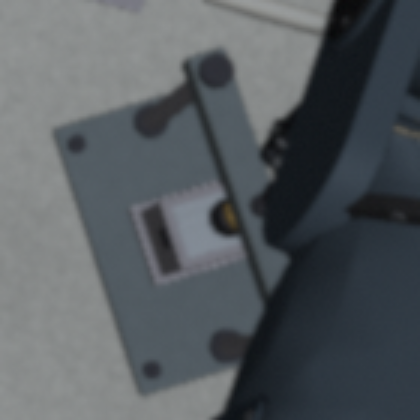

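The side picture shows the handle in the jaws at (325,250) and the arm turned clockwise to point right, so it follows. Forces are small. Turning on to 6.0 rad, still short of the expected contact, then checking.

```bash
cat >> h.py <<'E'
def padlook(d):
    c=cloud(d); yaw=np.radians(-72); u=np.array([np.cos(yaw),np.sin(yaw)]); w=np.array([-u[1],u[0]])
    dd=c[...,:2]-AX-np.array([-.001,-.0017]); x=dd@u; y=dd@w; z=c[...,2]
    m=(abs(x)<.05)&(abs(y)<.035)&(z>.102)&(z<.1085)&(x>.02); lid=np.median(z[m])
    rr=np.hypot(x,y); m=(rr<.0185)&(z>lid+.003)&(z<.155)
    out=dict(lid=lid,n=int(m.sum()),low=np.percentile(z[m],[0,3,10]).round(4).tolist())
    # pad's upper-surface height: annulus top (rr between 12 and 16, facing up)
    return out
E
python3 - <<'E'
from h import *
from cell import r,optics
print(padlook(dict(np.load("side4.npz"))))
st=json.load(open("st.json")); crank(r,st,6.0-st["phi"])
d=optics.get_image("side"); np.savez("side6.npz",**d); print(padlook(d))
cv2.imwrite("pics/side6.png",cv2.resize(d["pixels"][200:400,280:440,::-1],None,fx=3,fy=3))
E
```

```text
{'lid': np.float64(0.1051659796662614), 'n': 191, 'low': [0.1086, 0.1346, 0.1365]}
phi 1.05 Fr 0.7 Ft 1.3 Fz 6.7
phi 1.31 Fr -0.9 Ft 0.0 Fz 7.3
phi 1.57 Fr 0.3 Ft 0.3 Fz 6.9
phi 1.83 Fr 0.2 Ft -0.2 Fz 6.2
phi 2.09 Fr -0.5 Ft -0.3 Fz 7.0
phi 2.35 Fr 0.4 Ft -1.5 Fz 5.9
phi 2.61 Fr 1.8 Ft 0.2 Fz 7.4
phi 2.87 Fr 0.0 Ft -0.3 Fz 6.6
phi 3.13 Fr -0.4 Ft -0.2 Fz 7.3
phi 3.39 Fr 0.9 Ft -0.3 Fz 7.1
phi 3.65 Fr 1.6 Ft -0.4 Fz 7.4
phi 3.91 Fr -0.0 Ft 0.1 Fz 6.3
phi 4.17 Fr 0.3 Ft -1.2 Fz 6.8
phi 4.44 Fr 0.2 Ft -0.5 Fz 7.0
phi 4.70 Fr 1.5 Ft 0.3 Fz 8.0
phi 4.96 Fr 0.1 Ft 0.8 Fz 6.3
phi 5.22 Fr -0.0 Ft -0.1 Fz 8.2
phi 5.48 Fr 0.8 Ft 0.5 Fz 8.1
phi 5.74 Fr 0.0 Ft -0.3 Fz 6.8
phi 6.00 Fr 0.4 Ft 0.6 Fz 6.8
off mm [-0.34895153  0.01791159] t 23.8417 open 0.23944547443618058
{'lid': np.float64(0.10520247241535904), 'n': 302, 'low': [0.1103, 0.1124, 0.1156]}
```

View pics/side6.png

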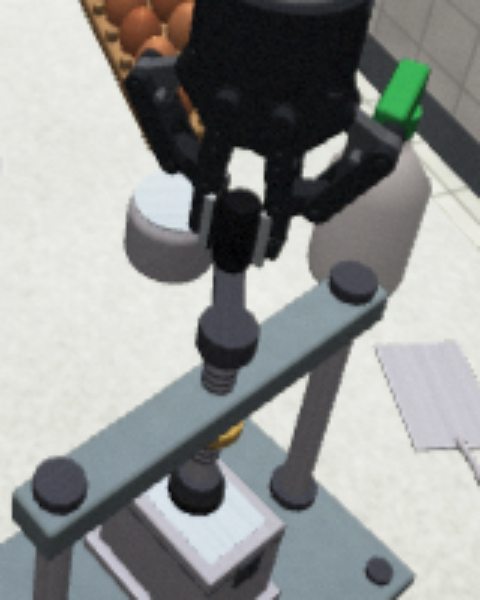

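The pad dropped about 22 mm as expected and sits a few millimetres above the lid at (195,490). Continuing in 0.4 rad steps while tracking pad motion in the image to find where it stops.

```bash
cat > trk.py <<'E'
from h import *
def track(files,box=(332,350,358,374)):
    # box u0,v0,u1,v1 in the reference frame
    ref=cv2.cvtColor(dict(np.load(files[0]))["pixels"],cv2.COLOR_RGB2GRAY); 
    u0,v0,u1,v1=box; up=8
    big=lambda a:cv2.resize(a,None,fx=up,fy=up,interpolation=cv2.INTER_CUBIC)
    t=big(ref)[v0*up:v1*up,u0*up:u1*up]
    res=[]
    for f in files:
        g=big(cv2.cvtColor(dict(np.load(f))["pixels"],cv2.COLOR_RGB2GRAY))
        R=g[(v0-12)*up:(v1+16)*up,(u0-8)*up:(u1+8)*up]
        m=cv2.matchTemplate(R,t,cv2.TM_CCOEFF_NORMED); _,s,_,l=cv2.minMaxLoc(m)
        res.append((l[0]/up-8,l[1]/up-12,round(s,3)))
    return res
E
python3 - <<'E'
from h import *
from cell import r,optics
st=json.load(open("st.json")); fs=["side6.npz"]
for k in range(5):
    crank(r,st,.4,log=True,seg=.2,vel=.05)
    d=optics.get_image("side"); f="sideA%d.npz"%k; np.savez(f,**d); fs.append(f); print(padlook(d))
from trk import track
for nm,b in(("pad",(333,352,358,374)),("hub",(343,298,369,323))): print(nm,track(fs,b))
ims=[dict(np.load(f))["pixels"][335:385,320:375,::-1] for f in fs]
cv2.imwrite("pics/sA.png",cv2.resize(np.vstack([np.hstack(ims[:3]),np.hstack(ims[3:])]),None,fx=4,fy=4))
E
```

```text
phi 6.20 Fr 1.5 Ft -0.8 Fz 7.7
phi 6.40 Fr 0.9 Ft -0.1 Fz 6.6
off mm [-0.17713591  0.18706239] t 24.5583 open 0.24447579447084597
{'lid': np.float64(0.10523659732211331), 'n': 305, 'low': [0.1094, 0.1115, 0.1149]}
phi 6.60 Fr 0.8 Ft 0.0 Fz 7.4
phi 6.80 Fr -0.1 Ft -0.1 Fz 7.2
off mm [-0.11540497  0.22064086] t 25.275 open 0.23952673665758714
{'lid': np.float64(0.10509186423090841), 'n': 320, 'low': [0.1081, 0.1094, 0.1132]}
phi 7.00 Fr -0.2 Ft -0.7 Fz 7.7
phi 7.20 Fr 1.0 Ft -1.1 Fz 6.6
off mm [-0.04259843  0.2058062 ] t 25.9917 open 0.24140943743945717
{'lid': np.float64(0.10522562499709778), 'n': 314, 'low': [0.1084, 0.1099, 0.1128]}
phi 7.40 Fr 0.8 Ft -0.7 Fz 7.1
phi 7.60 Fr 0.4 Ft -1.2 Fz 7.7
off mm [0.06407882 0.15978084] t 26.7083 open 0.2407030692590718
{'lid': np.float64(0.1052605529644429), 'n': 312, 'low': [0.1084, 0.1102, 0.112]}
phi 7.80 Fr 0.9 Ft -1.2 Fz 6.6
phi 8.00 Fr 0.1 Ft -1.7 Fz 7.1
off mm [0.13301828 0.09432391] t 27.425 open 0.2434528303294022
{'lid': np.float64(0.1051894166043933), 'n': 313, 'low': [0.1083, 0.1099, 0.1118]}
pad [(0.0, 0.0, 1.0), (-0.125, 0.375, 0.993), (-0.25, 1.0, 0.988), (-0.375, 1.375, 0.979), (-0.375, 1.75, 0.97), (-0.375, 1.75, 0.969)]
hub [(0.0, 0.0, 1.0), (0.0, 1.25, 0.761), (-0.5, 1.625, 0.717), (-0.5, 2.25, 0.825), (-0.625, 3.375, 0.84), (-0.75, 3.875, 0.822)]
```

View pics/sA.png

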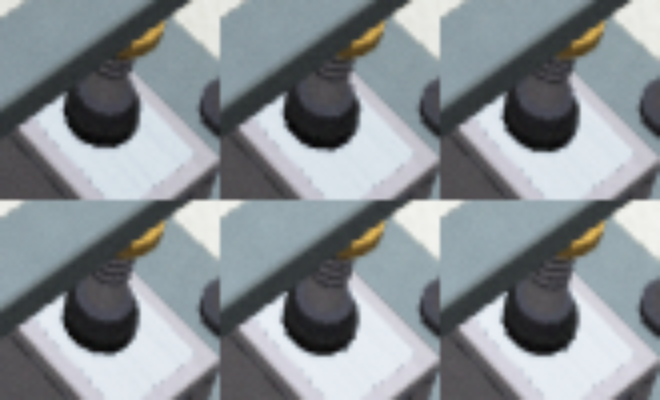

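```bash
python3 - <<'E'
from h import *
from scipy.optimize import minimize_scalar
d=dict(np.load("side6.npz"))
for z in(.105,.110,.115): print(z,np.round(proj(d,[AX[0]-.001,AX[1]-.0017,z]),2))
fs=["side6.npz"]+["sideA%d.npz"%k for k in range(5)]
G=[cv2.cvtColor(dict(np.load(f))["pixels"],cv2.COLOR_RGB2GRAY).astype(np.float32) for f in fs]
# dark rubber lower edge per column: subpixel crossing dark->bright going down
for lab,(v0,v1) in dict(bottom=(362,378)).items():
    for f,g in zip(fs,G):
        e=[]
        for u in range(341,352):
            col=g[v0:v1,u]; k=np.argmax(np.diff(col)); lo,hi=col[:3].mean(),col[-2:].mean(); t=(lo+hi)/2
            i=np.where((col[:-1]<t)&(col[1:]>=t))[0]
            if len(i): e.append(v0+i[-1]+(t-col[i[-1]])/(col[i[-1]+1]-col[i[-1]]))
        print(f,len(e),np.mean(e).round(2))
# ECC translation of pad
ref=G[0]; M0=[]
mask=np.zeros_like(ref,np.uint8); mask[358:376,335:356]=255
for g in G:
    W=np.eye(2,3,dtype=np.float32)
    cc,W=cv2.findTransformECC(ref[345:385,322:372],g[345:385,322:372],W,cv2.MOTION_TRANSLATION,(3,200,1e-6),mask[345:385,322:372],3); M0.append(W[:,2].round(2).tolist())
print(M0)
E
```

```text
0.105 [344.31 365.4 ]
0.11 [344.66 363.71]
0.115 [345.01 362.  ]
side6.npz 11 371.09
sideA0.npz 11 371.61
sideA1.npz 11 372.19
sideA2.npz 11 372.71
sideA3.npz 11 373.08
sideA4.npz 11 373.07
[[0.0, 0.0], [-0.4099999964237213, 0.4300000071525574], [0.05000000074505806, 0.949999988079071], [-0.7200000286102295, 1.1699999570846558], [-0.6700000166893005, 1.5700000524520874], [-0.6800000071525574, 1.75]]
```

The pad's lower edge moves about 0.52 px per step, then stops. Total travel of 1.99 px at 1.30 px/rad puts first touch at about 7.5 rad. The target is 7.5 + 1.57 ≈ 9.05 rad; then release, retreat and check.

```bash
python3 - <<'E'
from h import *
from cell import r,optics
st=json.load(open("st.json")); crank(r,st,9.05-st["phi"],seg=.2,vel=.05)
r.sleep(.2)
P=np.array(r.current_tool_pos())
r.set_gripper(.6); r.move_linear(P+[0,0,.09],vel=.15)
r.move_linear([.45,.05,P[2]+.12],vel=.3); print(r.current_t(),r.current_contact_force())
for n in("side","top"):
    d=optics.get_image(n); np.savez(n+"9.npz",**d); cv2.imwrite(f"pics/{n}9.png",cv2.resize(d["pixels"][150:420,220:460,::-1],None,fx=2,fy=2))
    c=cloud(d); u=np.array([np.cos(np.radians(-72)),np.sin(np.radians(-72))]);w=np.array([-u[1],u[0]]); dd=c[...,:2]-AX; x=dd@u; y=dd@w; z=c[...,2]
    for nm,z0,z1 in(("lid",.102,.1065),("plat",.031,.038)):
        m=(abs(x)<.07)&(abs(y)<.055)&(z>z0)&(z<z1); xs,ys=x[m]*1e3,y[m]*1e3
        print(n,nm,m.sum(),cv2.minAreaRect(np.c_[xs,ys].astype(np.float32))[2],"x %.1f %.1f y %.1f %.1f medz %.4f"%(*np.percentile(xs,[.5,99.5]),*np.percentile(ys,[.5,99.5]),np.median(z[m])))
    m=(np.hypot(*(np.moveaxis(c[...,:2]-AX,-1,0)))<.065)&(z>.262); p=c[m]; 
    if m.sum(): print(n,"handle top",cv2.minEnclosingCircle((p[p[:,2]>p[:,2].max()-.012][:,:2]*1e3).astype(np.float32)),np.percentile(p[:,2],[50,95]))
    if n=="side":
        g=cv2.cvtColor(d["pixels"],cv2.COLOR_RGB2GRAY).astype(float); e=[]
        for uu in range(341,352):
            col=g[362:378,uu]; t=(col[:3].mean()+col[-2:].mean())/2; i=np.where((col[:-1]<t)&(col[1:]>=t))[0]
            if len(i): e.append(362+i[-1]+(t-col[i[-1]])/(col[i[-1]+1]-col[i[-1]]))
        print("pad edge",np.mean(e))
a=A0-9.05; print("expected handle",(AX+.045*np.array([np.cos(a),np.sin(a)]))*1e3, .3175-9.05*PITCH)
E
```

```text
phi 8.17 Fr 0.8 Ft -2.0 Fz 6.8
phi 8.35 Fr 1.0 Ft -3.4 Fz 5.6
phi 8.53 Fr 0.6 Ft -2.9 Fz 7.7
phi 8.70 Fr 0.1 Ft -3.8 Fz 5.5
phi 8.88 Fr 0.2 Ft -4.4 Fz 6.3
phi 9.05 Fr 0.3 Ft -4.7 Fz 6.0
off mm [ 0.18710418 -0.19614304] t 29.325 open 0.24380881738907653
31.95 [-0.75962778  0.06215093 -0.56963936]
side lid 785 88.64876556396484 x -17.2 43.3 y -31.4 27.7 medz 0.1051
side plat 443 89.72996520996094 x -46.0 48.9 y -37.5 33.5 medz 0.0349
side handle top ((563.4098510742188, -264.4828186035156), 10.723837852478027) [0.27956609 0.28348656]
pad edge 373.10894040960375
top lid 289 89.06277465820312 x -42.7 11.0 y -27.6 31.7 medz 0.1049
top plat 165 0.00369405560195446 x -49.2 33.1 y -33.8 37.9 medz 0.0350
top handle top ((566.1054077148438, -259.5757141113281), 10.682231903076172) [0.28071317 0.28386679]
expected handle [ 564.31619876 -261.32863746] 0.28293171500000003
```

View pics/side9.png

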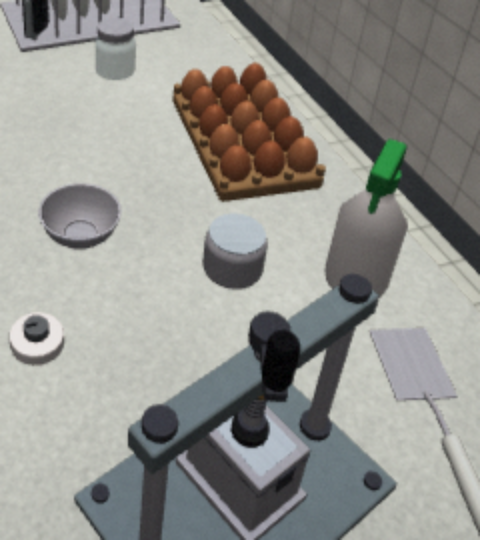

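View pics/top9.png

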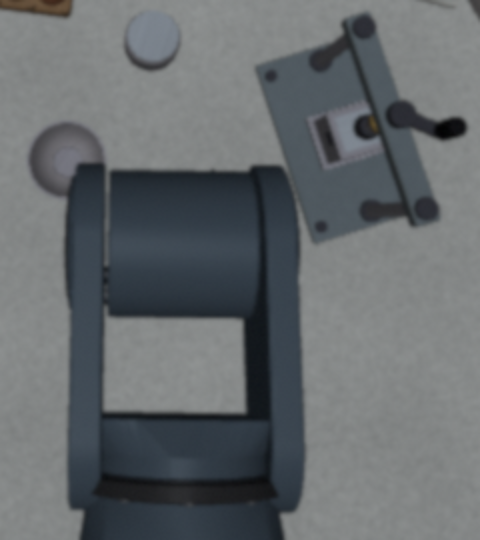

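The pictures show the mould square on the platform with the pad pressed on the lid at (250,428). The handle is free at the expected place, and the bowl, timer and tin are where they were. Handing in.

```bash
python3 - <<'E'
from cell import r
print(r.current_t(),r.current_contact_force()); r.hand_in()
E
```

```text
32.05 [ 0.86288694  0.30970667 -0.06583411]
the job is handed in; nothing more can be done
```

The mould is upright and square on the press platform, let go, and the pad is holding it about a quarter turn past first touch. I handed the job in at 32 s with the robot clear of everything; no verdict was reported.

**Placing:** Every edge I could measure was 5.6–6.7 mm inside the platform edge, and about 1° from square. It had not moved when I measured again after cranking.

**Cranking:** I turned the crank 9.05 rad clockwise. The pad's lower edge stopped moving in the side image at about 7.5 rad, and it did not move on later turning. That leaves about 1.55 rad past touch, or about 5.9 mm of squeeze. The freed handle was within 2–3.5 mm of where it should be in each camera, on opposite sides, and at the right height.

**Checks that disagreed:**
- **First touch:** The initial depth estimate put it at about 7.2 rad, and depth readings while turning also stopped changing there. If that is right, the squeeze is about 7 mm.
- **Handle force:** It rose by about 4.5 N over the turn, against the 3 N expected. The slope of the last steps extrapolates to first touch at about 7.45 rad, which supports the image estimate.
- **Cameras:** The two cameras differ by about 3–4 mm in absolute position, so I used their average and compared positions within one camera.

The bowl, timer and tin were not touched and look unmoved. I checked that by eye in the pictures and did not measure it.

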